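# Fit the drive gear on the bag sealer's splined shaft and hold it home

## Task

The bag sealer in the packing room stands open, without its drive gear. Pick up the toothed gear with the cross-shaped bore, set it hub up on the machine's upright four-splined shaft, turn it until the splines mesh, slide it down fully home on the stop shoulder against the sprung collar, and finish while still gripping it and pressing it down, because the spring pushes it up again if you let go. Leave the smooth wheel, the jar and the tape roll where they are.

Things in the scene. Friction and masses are not known exactly. Their poses are not given: they have to be found in the camera images.
- gear: Grey plastic drive gear, 0.11-0.23 kg, on the bench hub up: toothed disc 76 mm across, 12 mm thick, and on it a square hub 34 x 34 mm, to 48 mm above the underside. Cross-shaped through bore: two crossed slots 26 x 9 mm. Origin: centre of underside; z up; x and y along the slots and square to the hub's faces; a quarter turn changes nothing. Grip the hub from above, fingertips just over the disc.
- shaft_top (a point): Centre of the upright bare-metal shaft's top, 104 mm above the bench, 34 mm above the deck; x and y along its four splines, z up. 24 mm over opposite splines, each 7 mm wide; the top 4 mm narrow in 2 steps to 20.8 x 3.8 mm. A gear out of line rests on this top; a meshed one drops 12 mm onto the sprung collar. Stands at any angle; its gearbox holds it (0.8 N m).
- collar (a joint): Travel down (m) of the sprung black ring (44 mm outside, 29 inside) around the shaft. 0: free, top 22 mm above the deck, pushing up 5 N. 0.012: level with the stop shoulder, pushing up 11 N. The shoulder is a fixed steel ring around it, 64 mm across, 10 mm high; the gear is home when its underside lies on it, 24 mm below the shaft's top.
- machine: Bag sealer drive unit, fixed: white housing 240 (x) x 320 (y) x 70 mm high, aluminium deck on top. Origin: centre of underside; front panel with two knobs faces its -x. Shaft at x -35, y +45 mm. A grey bar (50 mm wide, at x +90, 290 mm long in y) rises 39 mm above the deck; a fixed roller 60 mm across, 24 mm high, stands at x -35, y -95.
- idler: Bystander: smooth grey wheel on the bench, same plastic and height as the gear (disc 76 mm across, 12 mm thick; round hub 36 mm across, to 48 mm), but without teeth and with a round bore. Origin: centre of underside. It and the gear may be in either place.
- jar: Bystander: a closed amber glass jar, 84 mm across, 110 mm high. Origin: centre of its underside.
- tape: Bystander: a cardboard tape roll lying flat, 90 mm across, 24 mm high. Origin: centre of its underside.
Mind the look-alikes: they are no part of the job. What is shaped like the gear but purple is not meant.

How it is judged:
By the outcome, as a careful person would: the job done as asked, in the order asked, and still so for the second after the job is handed in, while the arm keeps its last pose, push and grip.
It also fails if it takes over 48 s, if anything falls off the work surface, if the arm or the gripper's body presses on something with over 40 N, if the wrist force passes 120 N, or if a joint passes its speed limit or range.

## Robot

A 6-joint arm with a two-finger parallel gripper is mounted at the origin on the work surface. World frame = base frame: x ahead of the robot, y to its left, z up, the work surface at z = 0. Lengths are in m, angles in rad, forces in N, time in s.
With the tool pointing down it reaches from about 0.35 to 0.775 m from the base axis. Payload 5.5 kg.
Tool frame: the origin (TCP) lies at the very end of the fingers, on their centre line; the grasp point (between the pads) lies 19 mm behind it (env.grip_point_offset is the distance from the TCP to the grasp point, in m); z points along the fingers, y is the line along which they close (so a half turn about z gives the same grasp; the last joint's range is limited). The gripper opens to 85 mm and grips with 20 to 120 N. Pads are 22 mm wide; open, the fingers measure 114 mm over their backs; the gripper's body (76 mm by 85 mm) begins 54 mm behind the grasp point. The pads swing forward as they close: fully open they stand 13 mm farther back than shut.
Start: joints at [1.091, 0.313, 0.046, 1.304, 0, 1.431], TCP at [0.192, 0.542, 0.231] pointing down, gripper open.
Joint ranges: [-2.76, 2.76], [-0.86, 1.69], [-1.03, 1.26], [-2.2, 2.34], [-1.47, 1.5], [-3.14, 3.14]. Speed limits (rad/s): [2.57, 2.57, 3.14, 3.14, 3.14, 3.14].

## Interface

Orientations are given as a unit quaternion [w, x, y, z].
In Python, from workcell import sensors, imaging, workorder, env gives the robot as it stands.
- The arm moves only by the shell command python3 -m handwheel 'ROWS' [FORCE]. ROWS is JSON, a list of rows, each a list of 5 numbers: the shift along the tool's x, y, z in mm, then the turn about the tool's z in rad, then the opening, from 0 (shut) to 1 (fully open). A call has 1 to 8 rows; each row is the pose to reach, as a shift and turn from the pose commanded when the call began, along the tool's axes at that moment; what a row does not reach only later rows make up. A row lasts 1/10 s, in which the tool goes at most 50 mm and 8.59 degrees, less where a joint would pass 70% of its speed; a pose out of reach is approached as far as the arm can. A call with a gripper value outside its range is refused whole. The fingers move at their own pace and stop on an object; FORCE is the grip in N (left out, the last holds). Time passes only in rows, so rows that repeat a pose let the fingers close. It gives the time, the measured TCP pose, the force, the opening and the grip force at its end, in the units of the state.
- sensors.get_state(): the state, without advancing time (a new reading comes with each control period).
- imaging.read_camera(name): name is "scene" or "side" or "wrist"; returns a dict with "color" (420x560x3 uint8, blue, green, red), "z_map" (420x560 float32, m along the optical axis (not along the pixel's ray), 0 where there is no reading), "fx", "fy", "cx", "cy" (pixels), "xyz" and "rotation" of the camera in the world. Camera axes: x right, y down, z forward; pixel columns grow to the right and rows downward; lengths in m; the calibration is good to about 2 mm. A picture is of the moment at which its call begins.
- workorder.hand_in(): hands the job in; it is judged then, once.
The state is a dict: "clock": time; "joint_pos": joint angles; "qvel": joint speeds; "tau": joint torques, N m; "tcp_pos": TCP position; "orientation": TCP orientation; "wrist_force": force on the tool from outside, world axes, zero at the start; "ft_torque": the same for the moment, N m; "finger_gap": finger opening in m; "grip_force": force on a finger pad.
Only numpy, scipy, OpenCV 4.12 (cv2) and the standard library are available. Lean on these libraries where they do the work, as an engineer would, in place of code of your own. Each camera call takes 0.05 s, during which the arm holds its last target. There are 200 camera calls.

## Working session

There is one attempt and no reset: what is moved stays moved. The work goes in short steps, Python scripts to look and compute and a shell command to move; the robot and the scene stay as the last step left them, time stands still between calls to the robot, and variables do not carry over. Pictures are saved under pics/ and viewed, at most 10 in all, crops included, and the job is handed in when it is done.

```bash
mkdir -p pics
cat > h.py <<'E'
import numpy as np, cv2
from workcell import sensors, imaging, workorder, env
def cloud(c):
    z=c["z_map"]; v,u=np.indices(z.shape)
    p=np.stack([(u-c["cx"])/c["fx"]*z,(v-c["cy"])/c["fy"]*z,z],-1)
    R=np.array(c["rotation"])
    if R.shape!=(3,3):
        from scipy.spatial.transform import Rotation as Ro
        R=Ro.from_quat(np.roll(R,-1)).as_matrix()
    w=p@R.T+np.array(c["xyz"]); w[z==0]=np.nan
    return w
def shot(n,f):
    c=imaging.read_camera(n); cv2.imwrite("pics/"+f,c["color"]); np.savez("pics/"+f+".npz",w=cloud(c),color=c["color"]); return c
E
python3 - <<'E'
from h import *
for n in ["scene","side","wrist"]:
    c=shot(n,n+"0.png"); print(n,c["xyz"],np.round(c["rotation"],3).tolist(),c["fx"])
a=[cv2.imread(f"pics/{n}0.png") for n in["scene","side"]]
cv2.imwrite("pics/both.png",cv2.resize(np.vstack(a),(400*1,600)))
print(sensors.get_state())
E
```

```text
scene [1.08217091 0.70817059 0.72065714] [-0.154, 0.358, 0.834, -0.391] 454.01104360898705
side [ 0.35030993 -0.32218011  0.71393789] [-0.356, 0.911, -0.196, 0.067] 401.9562356046822
wrist [0.11498358 0.56915565 0.3720927 ] [0.135, 0.805, 0.57, 0.094] 334.6805890572784
{'clock': 0.15, 'joint_pos': array([ 1.09139311e+00,  3.13845529e-01,  4.52651026e-02,  1.30358639e+00,
       -2.43624889e-05,  1.43124129e+00]), 'qvel': array([ 0.00018307, -0.00204803,  0.00335011, -0.00109821, -0.00244973,
        0.00178073]), 'tau': array([ 6.97146406e-04, -4.81065810e+01,  2.98814625e+01,  1.39123292e-02,
       -1.26717773e-04, -2.06721765e-06]), 'tcp_pos': array([0.19149431, 0.54178873, 0.23061396]), 'orientation': array([-1.97097772e-04,  1.69107483e-01,  9.85597377e-01, -6.56401651e-04]), 'wrist_force': array([-0.64905136,  0.14893554, -0.44039803]), 'ft_torque': array([0.0385232, 0.0075566, 0.0081364]), 'grip_force': 0.0, 'finger_gap': 0.08538906917343599}
```

View pics/scene0.png

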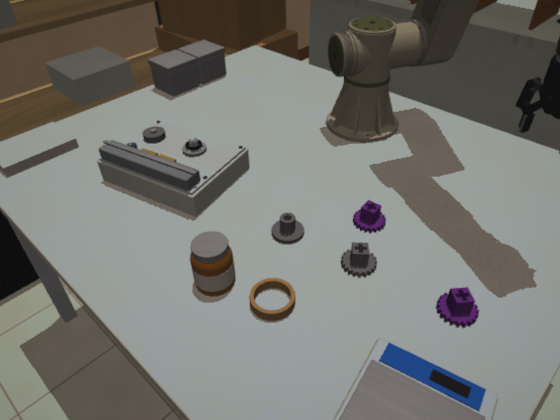

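View pics/side0.png

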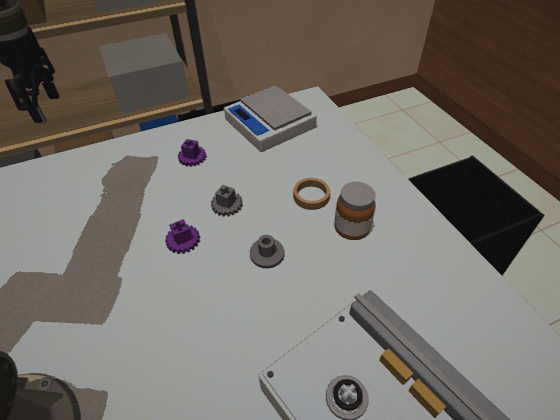

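The scene view shows the grey gear at (360,258), the idler at (288,228), purple decoys at (370,215) and (459,305), and the shaft at (194,146). In the side view the gear is at (226,198) and the shaft at (347,394).

Run:
```python
from h import *
for n,g,s in [("scene",(360,258),(194,146)),("side",(226,200),(347,394))]:
    w=np.load(f"pics/{n}0.png.npz")["w"]
    for nm,(u,v),lo,hi in[("hub",g,.042,.054),("disc",g,.006,.018),("shaft",s,.097,.112),("shoulder+",s,.0755,.097)]:
        q=w[v-28:v+28,u-28:u+28].reshape(-1,3); q=q[(q[:,2]>lo)&(q[:,2]<hi)]
        if len(q)<5: print(n,nm,len(q)); continue
        r=cv2.minAreaRect(q[:,:2].astype(np.float32)*1000)
        print(n,nm,len(q),np.round(q.mean(0),4),np.round(np.array(r[0]),1),np.round(r[1],1),round(r[2],1))
from scipy.spatial.transform import Rotation as Ro
s=sensors.get_state(); R=Ro.from_quat(np.roll(s["orientation"],-1)).as_matrix(); print(np.round(R,3))
```

```text
scene hub 189 [0.496  0.3539 0.047 ] [494.8 353. ] [35.6 34. ] 40.9
scene disc 485 [0.5029 0.3578 0.0117] [467.3 333.3] [144.2  76. ] 35.9
scene shaft 357 [ 0.6072 -0.1016  0.1054] [ 582.6 -129.6] [172.7  77.8] 54.0
scene shoulder+ 268 [ 0.5297 -0.1628  0.0858] [ 565.1 -144.9] [166.3  93.2] 44.9
side hub 167 [0.4948 0.3519 0.0476] [494.7 353.3] [35.3 35.4] 39.3
side disc 341 [0.4918 0.3402 0.0121] [493.6 347.1] [61.6 75.8] 76.3
side shaft 158 [ 0.5144 -0.174   0.1023] [ 515.4 -173.5] [20.5 20.5] 67.1
side shoulder+ 1196 [ 0.5132 -0.1754  0.0846] [ 515.3 -172.9] [63. 63.] 22.8
[[-0.943  0.333 -0.001]
 [ 0.333  0.943 -0.001]
 [ 0.    -0.001 -1.   ]]
```

```bash
python3 -m handwheel '[[-349,-77,80,0.53,1],[-349,-77,80,0.53,1],[-349,-77,80,0.53,1],[-349,-77,80,0.53,1],[-349,-77,80,0.53,1],[-349,-77,80,0.53,1],[-349,-77,80,0.53,1],[-349,-77,80,0.53,1]]'
cat >> h.py <<'E'
from scipy.spatial.transform import Rotation as Ro
def tool():
    s=sensors.get_state(); R=Ro.from_quat(np.roll(s["orientation"],-1)).as_matrix()
    return s,R
def err(xyz):
    s,R=tool(); return np.round(R.T@(np.array(xyz)-s["tcp_pos"])*1000,1)
def rect(w,c,rad,lo,hi):
    q=w.reshape(-1,3); q=q[(q[:,2]>lo)&(q[:,2]<hi)&(np.hypot(q[:,0]-c[0],q[:,1]-c[1])<rad)]
    return q
E
python3 - <<'E'
from h import *
shot("wrist","w1.png"); w=np.load("pics/w1.png.npz")["w"]
q=rect(w,(.4947,.3532),.03,.043,.053)
r=cv2.minAreaRect(q[:,:2].astype(np.float32)*1000); print(len(q),r,np.median(q[:,2]))
s,R=tool(); print(s["clock"],s["tcp_pos"],"yaw y",np.degrees(np.arctan2(R[1,1],R[0,1])),s["joint_pos"],err([.4947,.3532,.017]))
E
```

```text
clock: 0.95
tcp_pos: [0.4982, 0.3501, 0.1495]
orientation: [0.0, 0.423, 0.906, -0.001]
wrist_force: [-0.8, 0.8, 0.0]
finger_gap: 0.0855
grip_force: 0.0
1321 ((495.2528381347656, 353.07830810546875), (34.03479766845703, 34.310848236083984), 39.7645149230957) 0.04687680773740949
1.0 [0.49855011 0.34987561 0.14924444] yaw y 39.8633207652431 [ 4.80816955e-01  4.13655143e-01 -1.09235508e-02  1.14762228e+00
 -1.25067106e-03  1.35586721e+00] [  5.1  -0.6 132.2]
```

View pics/w1.png

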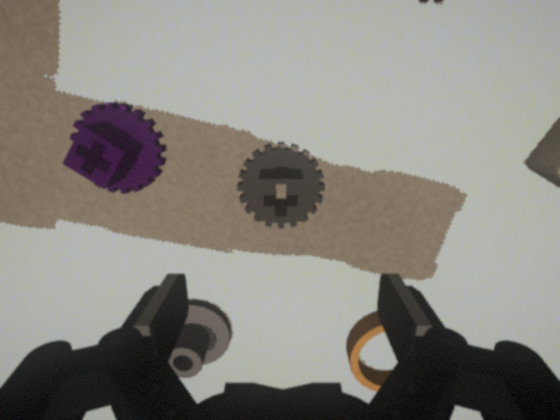

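The wrist view shows the gear with its cross bore at (280,185), square between the fingers, and a purple decoy clear at (115,150).

```bash
python3 -m handwheel '[[0,0,40,0,1],[0,0,70,0,1],[0,0,70,0,1],[0,0,70,0,1]]'
python3 - <<'E'
from h import *
s,R=tool(); print(s["tcp_pos"],"yaw y",np.degrees(np.arctan2(R[1,1],R[0,1])),err([.4951,.3531,.015]))
E
```

```text
clock: 1.4
tcp_pos: [0.494, 0.3536, 0.0815]
orientation: [-0.001, 0.421, 0.907, -0.001]
wrist_force: [0.5, -0.1, 0.8]
finger_gap: 0.0856
grip_force: 0.0
[0.49396219 0.35364832 0.08149181] yaw y 40.22254306283 [-1.2  0.6 66.5]
```

```bash
python3 -m handwheel '[[-1,0,35,0.005,1],[-1,0,65,0.005,1],[-1,0,65,0.005,1],[-1,0,65,0.005,0.2],[-1,0,65,0.005,0.2],[-1,0,65,0.005,0.2],[-1,0,65,0.005,0.2],[-1,0,65,0.005,0.2]]' 60
python3 -m handwheel '[[0,0,0,0,0.2],[0,0,0,0,0.2],[0,0,0,0,0.2]]'
```

```text
clock: 2.2
tcp_pos: [0.497, 0.3532, 0.0184]
orientation: [0.001, 0.424, 0.906, 0.001]
wrist_force: [-0.7, -0.1, 6.5]
finger_gap: 0.0331
grip_force: 61.6
clock: 2.5
tcp_pos: [0.497, 0.3532, 0.0184]
orientation: [0.001, 0.424, 0.906, 0.001]
wrist_force: [0.8, 1.2, 7.8]
finger_gap: 0.0333
grip_force: 61.6
```

```bash
python3 -m handwheel '[[0,0,-15,0,0.2],[0,0,-55,0,0.2],[0,0,-100,0,0.2],[0,0,-145,0,0.2],[-20,-14,-180,0,0.2],[-60,-43,-185,0,0.2],[-100,-71,-185,0,0.2],[-140,-100,-185,0,0.2]]' 80
python3 -m handwheel '[[-40,-28,0,0,0.2],[-80,-57,0,0,0.2],[-120,-85,0,0,0.2],[-160,-114,0,0,0.2],[-200,-142,0,0,0.2],[-240,-171,0,0,0.2],[-280,-199,0,0,0.2],[-315,-224,0,0,0.2]]'
python3 -m handwheel '[[0,0,0,0,0.2],[0,0,0,0,0.2],[0,0,0,0,0.2]]'
python3 - <<'E'
from h import *
shot("wrist","w2.png"); w=np.load("pics/w2.png.npz")["w"]
for nm,rad,lo,hi in[("shaft",.02,.099,.108),("ring",.04,.076,.084)]:
    q=rect(w,(.515,-.173),rad,lo,hi)
    r=cv2.minAreaRect(q[:,:2].astype(np.float32)*1000); print(nm,len(q),r,q.mean(0))
s,R=tool(); print(s["tcp_pos"],"yaw y",np.degrees(np.arctan2(R[1,1],R[0,1])),s["joint_pos"],err([.515,-.173,.2]))
E
```

```text
clock: 3.3
tcp_pos: [0.5088, 0.1796, 0.2023]
orientation: [0.001, 0.423, 0.906, 0.001]
wrist_force: [-0.1, -0.6, -0.7]
finger_gap: 0.033
grip_force: 80.2
clock: 4.1
tcp_pos: [0.5385, -0.2069, 0.2016]
orientation: [0.0, 0.424, 0.906, -0.0]
wrist_force: [1.3, 0.3, -2.5]
finger_gap: 0.0328
grip_force: 80.2
clock: 4.4
tcp_pos: [0.5384, -0.2036, 0.2012]
orientation: [-0.0, 0.423, 0.906, 0.0]
wrist_force: [-0.2, 0.2, -0.7]
finger_gap: 0.0326
grip_force: 80.2
shaft 471 ((515.6275634765625, -174.10389709472656), (20.243579864501953, 20.65777015686035), 65.16548919677734) [ 0.51567402 -0.17375016  0.1019425 ]
ring 2251 ((515.704833984375, -173.98983764648438), (62.69140625, 61.76409149169922), 40.68277359008789) [ 0.51357136 -0.17104734  0.07881965]
[ 0.53853822 -0.20318779  0.20131995] yaw y 39.951991382718184 [-5.00384907e-01  3.24569879e-01 -1.16313438e-02  1.23521362e+00
  3.14163472e-04  3.73117507e-01] [38.3  1.3  1.3]
```

View pics/w2.png

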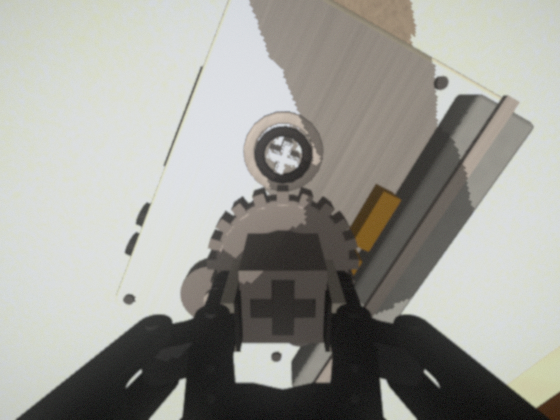

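The shaft's cross is at (283,154), and the held gear's bore is square in the grip at (283,307). Next I get the spline angle and the gear's offset in the hand.

Run:
```python
from h import *
d=np.load("pics/w2.png.npz"); w=d["w"]
for lo in(.098,.1,.1015):
    q=rect(w,(.5157,-.174),.014,lo,.108); c=np.array([.5157,-.174])
    v=(q[:,:2]-c)@[1,1j]; v=v[abs(v)>.006]
    m=(v/abs(v))**4; print(lo,len(v),abs(m.mean()),np.degrees(np.angle(m.mean()))/4%90)
s,R=tool(); t=s["tcp_pos"]
p=(w.reshape(-1,3)-t)@R*1000
h=p[(abs(p[:,0])<45)&(abs(p[:,1])<45)&(p[:,2]>-40)&(p[:,2]<25)]
for lo,hi in[(-35,-22),(0,9)]:
    a=h[(h[:,2]>lo)&(h[:,2]<hi)&((np.abs(h[:,:2]).max(1)<24)|(lo==0))]
    if len(a)>9: print(len(a),np.median(a[:,2]),a.min(0),a.max(0),cv2.minAreaRect(a[:,:2].astype(np.float32)))
    if lo==0: print("circle",cv2.minEnclosingCircle(a[:,:2].astype(np.float32)))
im=d["color"][104:204,233:333]; cv2.imwrite("pics/c2.png",cv2.resize(im,(600,600),interpolation=cv2.INTER_CUBIC))
```

```text
0.098 326 0.5985464920658423 21.418568280978377
0.1 225 0.7144887101954394 21.2519845346653
0.1015 150 0.8074547808995952 20.764075634864263
6196 -28.227993097046962 [-17.18549086 -23.96530908 -34.97527357] [ 18.55153205  23.96288826 -22.00149933] ((0.6989402770996094, 0.026464462280273438), (47.9483528137207, 35.71876907348633), 89.7169189453125)
6354 7.560374053379826 [-1.36394870e+01 -3.72568047e+01  2.81019084e-02] [38.75673183 39.06545208  8.99887391] ((12.37771224975586, -0.2670478820800781), (75.83438110351562, 52.61956024169922), 84.04424285888672)
circle ((0.6807425022125244, 0.9768087863922119), 38.26582717895508)
```

View pics/c2.png

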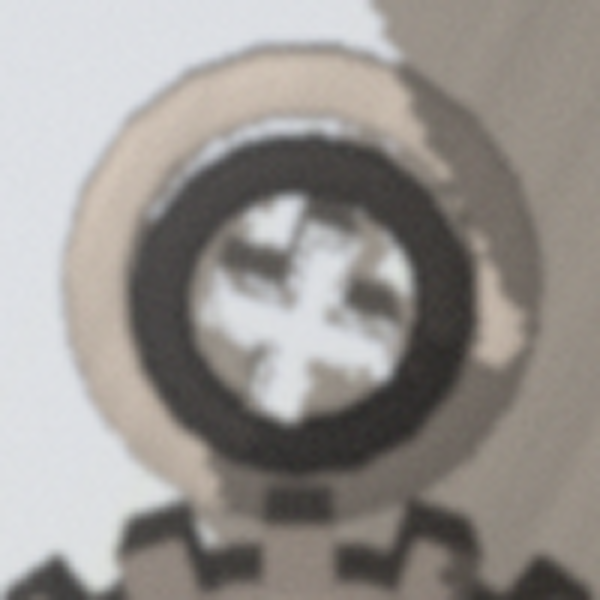

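The crop shows the spline cross inside the black collar, at about 20° to the image axes, which agrees with the depth fit (21°).

```bash
python3 -m handwheel '[[18,0.6,0,0.1,0.2],[36.3,1.3,0,0.25,0.2],[36.3,1.3,20,0.33,0.2],[36.3,1.3,50,0.33,0.2],[36.3,1.3,63,0.33,0.2],[36.3,1.3,63,0.33,0.2],[36.3,1.3,63,0.33,0.2],[36.3,1.3,63,0.33,0.2]]'
python3 - <<'E'
from h import *
s,R=tool(); t=s["tcp_pos"]
print(t,"yaw y",np.degrees(np.arctan2(R[1,1],R[0,1])),err([.5157,-.174,.124]),"tilt",np.round(R[:,2],4))
d=shot("wrist","w3.png"); w=cloud(d); p=(w.reshape(-1,3)-t)@R*1000
a=p[(abs(p[:,0])<22)&(abs(p[:,1])<15)&(p[:,2]>-32)&(p[:,2]<-24)]
print("hub x",np.percentile(a[:,0],[1,99]),np.median(a[:,2]))
d=shot("side","s3.png"); w=cloud(d); p=(w.reshape(-1,3)-t)@R*1000
a=p[(np.hypot(p[:,0],p[:,1])<45)&(p[:,2]>4)&(p[:,2]<12)]
print("disc",len(a),a.min(0),a.max(0),cv2.minEnclosingCircle(a[:,:2].astype(np.float32)))
cv2.imwrite("pics/s3c.png",cv2.resize(d["color"][300:420,270:430],(800,600)))
E
```

```text
clock: 5.25
tcp_pos: [0.5174, -0.1755, 0.1396]
orientation: [0.001, 0.566, 0.824, 0.0]
wrist_force: [-0.2, -0.4, -1.8]
finger_gap: 0.033
grip_force: 80.1
[ 0.51738842 -0.17551116  0.13963176] yaw y 21.032511469246504 [ 2.  -1.1 15.6] tilt [ 2.e-03 -9.e-04 -1.e+00]
hub x [-15.39713151  18.68049403] -28.32387692060276
disc 774 [-35.46164712 -36.54864767   4.04840106] [40.42032058 33.59559925 11.81788084] ((2.2522571086883545, 1.6511651277542114), 38.26639938354492)
```

View pics/s3c.png

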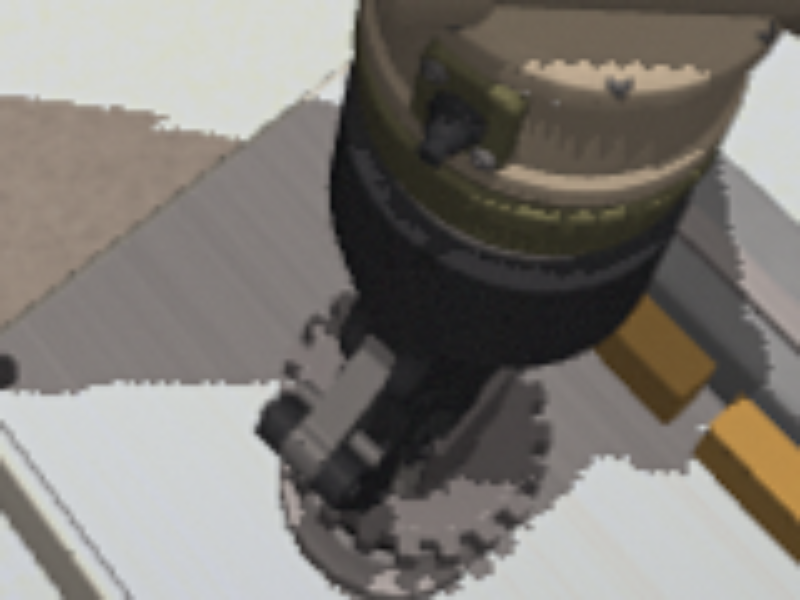

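```bash
python3 -m handwheel '[[0.8,-2.2,6,0,0.2],[0.8,-2.2,13,0,0.2],[0.8,-2.2,13,0,0.2],[0.8,-2.2,13,0,0.2]]'
python3 -m handwheel '[[0,0,2,0,0.2],[0,0,4,0,0.2],[0,0,6,0,0.2],[0,0,8,0,0.2],[0,0,8,0,0.2]]'
```

```text
clock: 5.75
tcp_pos: [0.5138, -0.1757, 0.1248]
orientation: [-0.001, 0.567, 0.824, -0.0]
wrist_force: [0.8, 1.0, -1.6]
finger_gap: 0.0333
grip_force: 80.1
clock: 6.25
tcp_pos: [0.5139, -0.1756, 0.1169]
orientation: [-0.0, 0.567, 0.824, 0.0]
wrist_force: [0.8, 0.5, -1.1]
finger_gap: 0.033
grip_force: 80.1
```

No contact with the underside well below the shaft top, so it has meshed. I press on.

```bash
python3 -m handwheel '[[0,0,2,0,0.2],[0,0,4,0,0.2],[0,0,6,0,0.2],[0,0,8,0,0.2],[0,0,8,0,0.2]]' 110
python3 -m handwheel '[[0,0,3,0,0.2],[0,0,6,0,0.2],[0,0,8,0,0.2],[0,0,8,0,0.2]]'
```

```text
clock: 6.75
tcp_pos: [0.5142, -0.1758, 0.1096]
orientation: [0.0, 0.567, 0.824, 0.0]
wrist_force: [-1.6, 0.8, 4.4]
finger_gap: 0.0322
grip_force: 112.3
clock: 7.15
tcp_pos: [0.5143, -0.1758, 0.1017]
orientation: [0.0, 0.567, 0.824, 0.0]
wrist_force: [-2.1, 0.4, 7.1]
finger_gap: 0.0322
grip_force: 112.7
```

```bash
python3 -m handwheel '[[0,0,1.5,0,0.2],[0,0,3,0,0.2],[0,0,4,0,0.2],[0,0,4,0,0.2]]'
python3 -m handwheel '[[0,0,1,0,0.2],[0,0,2,0,0.2],[0,0,2,0,0.2]]'
```

```text
clock: 7.55
tcp_pos: [0.5143, -0.1758, 0.0986]
orientation: [0.001, 0.567, 0.824, 0.0]
wrist_force: [-5.0, 1.7, 12.0]
finger_gap: 0.0323
grip_force: 113.5
clock: 7.85
tcp_pos: [0.5143, -0.1759, 0.0985]
orientation: [0.001, 0.567, 0.824, 0.0]
wrist_force: [-9.8, 3.2, 24.7]
finger_gap: 0.0324
grip_force: 115.6
```

Force rises without further travel, so it is on the shoulder. I relieve the side load a little and check from the side.

```bash
python3 -m handwheel '[[0.3,-0.8,0.3,0,0.2],[0.3,-0.8,0.3,0,0.2],[0.3,-0.8,0.3,0,0.2]]'
python3 - <<'E'
from h import *
for n in("side","wrist"):
    w=cloud(shot(n,n+"9.png")); q=rect(w,(.515,-.174),.037,.086,.098)
    q=q[np.hypot(q[:,0]-.515,q[:,1]+.174)>.022]
    A=np.c_[q[:,:2]-[.515,-.174],np.ones(len(q))]; f=np.linalg.lstsq(A,q[:,2],rcond=None)[0]; print(n,len(q),np.median(q[:,2]),f)
cv2.imwrite("pics/s9c.png",cv2.resize(cv2.imread("pics/side9.png")[300:420,270:430],(800,600)))
E
```

```text
clock: 8.15
tcp_pos: [0.5143, -0.1759, 0.0985]
orientation: [0.002, 0.566, 0.824, 0.001]
wrist_force: [-5.9, 4.2, 24.8]
finger_gap: 0.0323
grip_force: 115.3
side 577 0.09186493701442267 [-0.00165053  0.00660113  0.09184423]
wrist 5442 0.09086478876192441 [ 0.00292421 -0.00353323  0.09084714]
```

View pics/s9c.png

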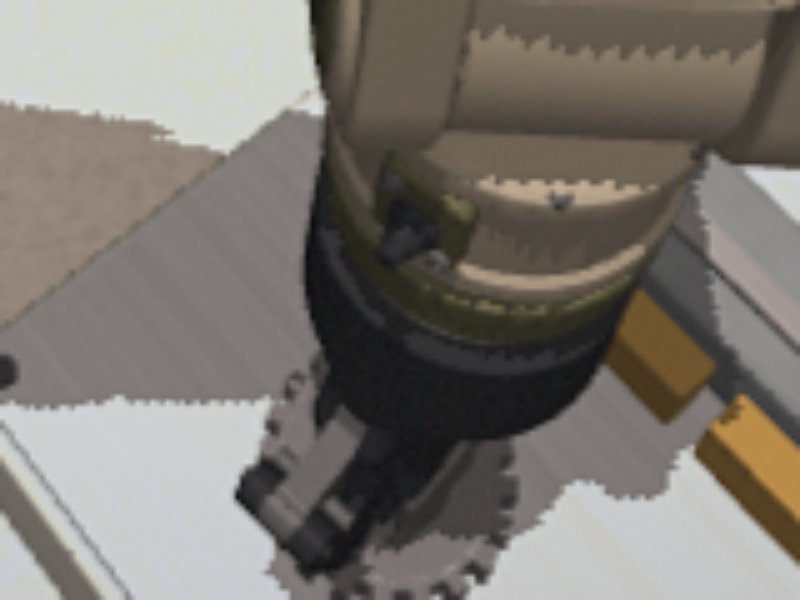

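The gear lies flat with its disc top at 0.092 m, which matches a gear fully home. It is still gripped and pressed with about 25 N, so I hand in.

```bash
python3 -c "
from workcell import workorder; print(workorder.hand_in())"
```

```text
the job is handed in; nothing more can be done
None
```

The gear is meshed on the splined shaft and fully home on the stop shoulder; I handed the job in at about 8 s with the arm still gripping it and pressing down with about 25 N, though no verdict came back.

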